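# Fit and lock the turning handle of the hand spinner

### The arm

A 7-joint arm with a two-finger parallel gripper is mounted at the origin on a cart in front of the work surface, level with it; the furniture and walls round the work are solid. World frame = base frame: x ahead of the robot, y to its left, z up, the work surface at z = 0. Lengths are in m, angles in rad, forces in N, time in s.
With the tool pointing down it reaches from about 0.4 to 0.85 m from the base axis. Payload 10.4 kg.
Tool frame: the origin (TCP) lies between the finger pads, 19 mm behind the fingertips; this is the grasp point; z points along the fingers, y is the line along which they close (so a half turn about z gives the same grasp; the last joint's range is limited). The gripper opens to 85 mm and grips with 20 to 120 N. Pads are 22 mm wide; open, the fingers measure 114 mm over their backs; the gripper's body (76 mm by 85 mm) begins 54 mm behind the grasp point. The pads swing forward as they close: fully open they stand 13 mm farther back than shut.
Start: joints at [-1.203, 0.332, -0.065, 1.46, 0.022, 1.35, -0.088], TCP at [0.238, 0.578, 0.25] pointing down, gripper open.
Joint ranges: [-2.6, 2.6], [-0.5, 2.12], [-1.47, 1.34], [0.16, 2.42], [-1.27, 4.41], [0.06, 2.06], [-2.6, 2.6]. Speed limits (rad/s): [2.22, 2.22, 2.79, 2.79, 3.14, 3.14, 3.14].

### API

Orientations are given as a unit quaternion [x, y, z, w].
In Python, from workcell import manip gives the robot as it stands.
- The arm moves only by the tool jog_arm, called after "Request:" in YAML: its name, and indented under it one key for each argument. Schema: {"type":"object","properties":{"steps":{"type":"object","properties":{"rows":{"type":"array","items":{"type":"array","items":{"type":"number"},"minItems":7,"maxItems":7},"minItems":1,"maxItems":20}},"additionalProperties":false,"required":["rows"]},"force":{"type":"number"},"only":{"type":"string"},"quiet":{"type":"boolean"},"lines":{"type":"string"}},"required":["steps"],"additionalProperties":false}. steps is an object whose key "rows" holds a list of rows, 1 to 20 of them, each of 7 numbers: a rotation vector rx, ry, rz in shares of pi rad (1.0 is pi rad), then dx, dy, dz in a scale on which 1.0 is 0.75 m, then the opening from 0.0 (shut) to 1.0 (fully open); each row is the pose to reach, as a shift and turn from the pose commanded when the call began, along the tool's axes at that moment; what a row does not reach only later rows make up. A row lasts 1/8 s, in which the tool goes at most 0.0625 m and 0.188 rad, less where a joint would pass 70% of its speed; a pose out of reach is approached as far as the arm can. The fingers move at their own pace and stop on an object; force is the grip in N (left out, the last holds). Time passes only in rows, so rows that do not move let the fingers close. The tool returns the time, the measured TCP pose, the force, the opening and the grip force at its end. only (a regular expression) keeps the lines of the reply that match it, lines (a string "A,B") keeps lines A to B, and quiet returns only ok. No shift or turn number may pass 1 either way. Input that does not fit is refused with a message, and nothing moves.
- manip.get_obs(): the state, without advancing time (a new reading comes with each control period).
- manip.camera(name): name is "side" or "top" or "wrist"; returns the picture (400x640x3 uint8, blue, green, red); there is no depth.
- manip.calibration(name): a dict with "fx", "fy", "cx", "cy" (pixels), "k1" (the pictures are not rectified: a ray, as slopes to the right and down, at radius r is drawn at 1 + k1 r^2 times it, then the intrinsics apply), "world_from_camera" (4x4, takes a point from camera to world coordinates); the wrist camera has in their place "tool_from_camera" (4x4, takes a point from camera to tool coordinates, whose origin is the TCP and whose axes are the flange's). Camera axes: x right, y up, looking along -z (the intrinsics and any distortion apply to the point x, -y, -z); pixel columns grow to the right and rows downward; lengths in m; the calibration is good to about 2 mm. A picture is of the moment at which its call begins: read the wrist's pose just before it. calibration takes no time and is no camera call.
- manip.hand_in(): hands the job in; it is judged then, once.
The state is a dict: "clock": time; "joint_pos": joint angles; "joint_velocities": joint speeds; "tau": joint torques, N m; "position": TCP position; "ee_rot": TCP orientation; "ft_force": force on the tool from outside, world axes, zero at the start; "torque": the same for the moment, N m; "grip_width": opening from 0.0 (shut) to 1.0 (fully open); "grasp_force": force on a finger pad.
Only numpy, scipy, OpenCV 4.12 (cv2) and the standard library are available. Lean on these libraries where they do the work, as an engineer would, in place of code of your own. Each camera call takes 0.05 s, during which the arm holds its last target. There are 200 camera calls.

### The job

Put the loose blue turning handle on the leaning drive of the small white hand spinner, turning it until its teeth drop between the teeth of the drive and it sits fully home. Then turn it clockwise with the handle, as seen from above the lid, until the drive is at its stop (white pointer at the green mark), and let go, leaving the handle fully seated. Leave the other things on the worktop where they are.

Things in the scene. Friction and masses are not known exactly. Their poses are not given: they have to be found in the camera images.
- handle: Blue turning handle, 100 x 72 x 76 mm, 0.18 kg, loose, stands upright on its teeth. Origin: centre of its underside, z up its axis. Underneath four teeth 12 mm high (39 degree sectors from 15 to 30 mm radius, centred 45, 135, 225, 315 degrees from its x). Above them a round hub, 36 mm radius, 12 to 40 mm above the origin, with a blind bore of 9.5 mm radius open below, roof at 36 mm
- handle_grip (a point): Point where the TCP may hold the handle's bar grip: on its axis, 62 mm above the handle's origin; axes as handle. The bar spans 40 to 76 mm above the origin, is 100 mm long along x and 22 mm wide in y (grasp it across y)
- spinner: Hand spinner, fixed: white tub 140 mm diameter, 110 mm long, grey lid 146 mm diameter, grey stand. Its axis leans 30 degrees from vertical towards its own -x (about towards the robot). Origin on the worktop; the drive seat is 70 mm to +x of it and 155 mm up; the tub runs from there down to +x; the highest point is the lid's rear edge, 190 mm up
- drive_seat (a point): Centre of the drive's flat 66 mm seat on the lid; z out along the leaning axis, x turns with the drive. On it four aluminium teeth 12 mm high (39 degree sectors, 15 to 30 mm radius, centred 0, 90, 180, 270 degrees from x). Home: handle's origin at this point, z axes in line, x axes parallel or at right angles within about 6 degrees; else the handle stands 12 mm proud on the tooth tops
- drive_pin (a point): Tip of the centring pin in the middle of the drive: 8 mm radius, 32 mm high above the seat, top 6 mm tapering to 4.5 mm radius; it enters the bore of the handle. Axes as drive_seat
- drive (a joint): Rotation of the drive about the leaning axis, rad, growing clockwise seen from above the lid; hard stops at 0 (white pointer of the drive at the red mark on the lid) and 1.5 (pointer at the green mark). Starts between 0 and 0.8, stays where left, takes about 0.2 N m to turn; the teeth have about 0.1 rad of play either way. The pointer is at -x of drive_seat
- cream_pot: Round red and white pot, 58 mm diameter, 50 mm high; bystander; origin under its centre
- starch_spray: Slim white and green spray can with green cap, 52 mm diameter, 171 mm high; bystander; origin under its centre
- canister: Yellow canister with white cap, 82 mm diameter, 107 mm high; bystander; origin under its centre. It stands at the back, under a wall shelf whose front edge is at x = 0.59 and underside 0.51 m above the worktop: keep the wrist clear of that shelf, and of the air fryer at the left and the dryer at the right

How it is judged:
By the outcome, as a careful person would: the job done as asked, in the order asked, and still so for the second after the job is handed in, with the robot touching nothing.
It also fails if it takes over 54 s, if anything falls off the work surface, if the arm or the gripper's body presses on something with over 40 N, if the wrist force passes 120 N, or if a joint passes its speed limit or range.

## Working session

There is one attempt and no reset: what is moved stays moved. The work goes in short steps, Python scripts to look and compute and a tool call to move; the robot and the scene stay as the last step left them, time stands still between calls to the robot, and variables do not carry over. Pictures are saved under pics/ and viewed, at most 10 in all, crops included, and the job is handed in when it is done.

```bash
ls; mkdir -p pics; python3 - <<'E'
from workcell import manip
import cv2,numpy as np
o=manip.get_obs(); print(o['clock'],o['position'],o['ee_rot'],o['joint_pos'])
for n in ('top','side'):
    cv2.imwrite(f'pics/{n}0.png',manip.camera(n)); c=manip.calibration(n); print(n,c)
print(manip.calibration('wrist'))
E
```

```text
pics
workcell.py
0.0 [0.23793919 0.57754545 0.24917686] [ 1.94160438e-01  9.80969503e-01 -7.38300628e-04 -1.15658560e-04] [-1.20259857  0.33291566 -0.06470837  1.46096588  0.02159285  1.34990101
 -0.08853326]
top {'fx': 371.1082391583131, 'fy': 371.1082391583131, 'cx': 321.1406902911773, 'cy': 196.42821114891146, 'k1': -0.0491717139280656, 'world_from_camera': array([[-0.02226526,  0.98521254, -0.16988381,  0.4297347 ],
       [-0.99963501, -0.01933824,  0.018865  ,  0.08975985],
       [ 0.01530078,  0.17024184,  0.98528351,  0.99275666],
       [ 0.        ,  0.        ,  0.        ,  1.        ]])}
side {'fx': 389.04715090757645, 'fy': 389.04715090757645, 'cx': 320.39015376699797, 'cy': 196.83232888721986, 'k1': -0.006566274252625154, 'world_from_camera': array([[ 0.55272337,  0.67703944, -0.48591612,  0.13501696],
       [-0.83326839,  0.457858  , -0.30988681, -0.17670575],
       [ 0.012675  ,  0.57618022,  0.81722438,  0.83087452],
       [ 0.        ,  0.        ,  0.        ,  1.        ]])}
{'fx': 275.68784829963465, 'fy': 275.68784829963465, 'cx': 320.86868481723656, 'cy': 199.57331956817762, 'k1': -0.026284044755733125, 'tool_from_camera': array([[-6.29309219e-04,  9.65248387e-01,  2.61333418e-01,
         6.54519319e-02],
       [ 9.99999650e-01,  4.63382755e-04,  6.96541387e-04,
        -7.03361796e-04],
       [ 5.51238051e-04,  2.61333764e-01, -9.65248341e-01,
        -1.23612058e-01],
       [ 0.00000000e+00,  0.00000000e+00,  0.00000000e+00,
         1.00000000e+00]])}
```

View pics/top0.png

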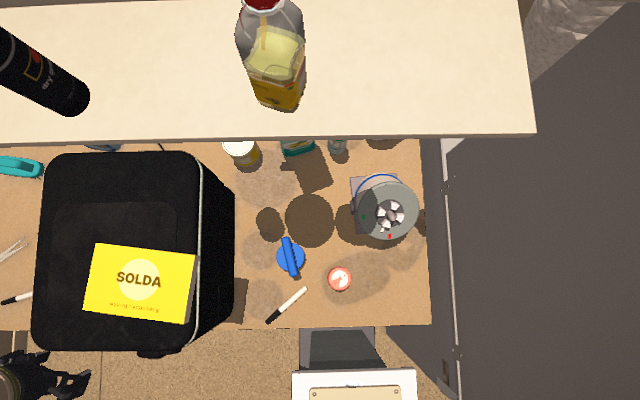

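View pics/side0.png

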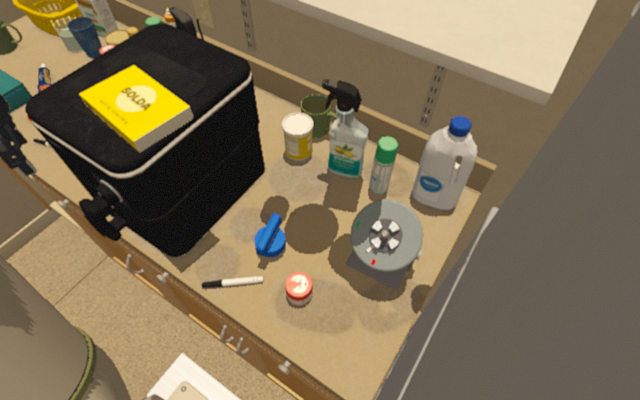

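Top: handle at about (290,257), spinner drive at about (390,215), pot at (340,279). Side: handle at (270,238), drive at (385,235). I'll enlarge both objects in both views.

```bash
python3 - <<'E'
import cv2,numpy as np
t=cv2.imread('pics/top0.png');s=cv2.imread('pics/side0.png')
def c(im,x,y,w=50,h=37.5):
    return cv2.resize(im[int(y-h):int(y-h)+75,x-w:x+w],None,fx=4,fy=4,interpolation=cv2.INTER_CUBIC)
A=[(t,290,257),(t,390,212),(s,270,238),(s,386,240)]
for a in A: print(a[1]-50,int(a[2]-37.5))
q=[c(*a) for a in A]
cv2.imwrite('pics/crop0.png',np.vstack([np.hstack(q[:2]),np.hstack(q[2:])]))
E
```

```text
240 219
340 174
220 200
336 202
```

View pics/crop0.png

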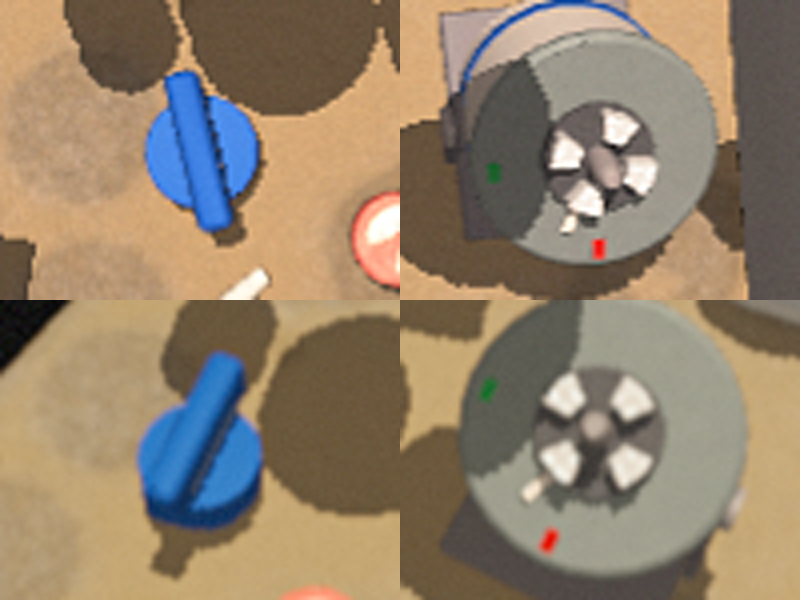

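```bash
cat > h.py <<'E'
import numpy as np
from scipy.spatial.transform import Rotation as R
from scipy.optimize import least_squares
from workcell import manip
def proj(c,P,T=None):
    T=c['world_from_camera'] if T is None else T
    p=(np.atleast_2d(P)-T[:3,3])@T[:3,:3]
    s=np.c_[p[:,0]/-p[:,2],p[:,1]/p[:,2]]
    s=s*(1+c['k1']*(s**2).sum(1,keepdims=True))
    return s*[c['fx'],c['fy']]+[c['cx'],c['cy']]
TOP=manip.calibration('top');SIDE=manip.calibration('side')
cyl=lambda r,a,z:np.c_[r*np.cos(a),r*np.sin(a),z*np.ones_like(a)]
def Rspin(psi): return R.from_euler('z',psi)*R.from_euler('y',-np.pi/6)
E
cat > fit.py <<'E'
from h import *
# handle
ht=np.array([[285.5,237.4],[293.4,275.9],[290.7,257]]);hs=np.array([[276.6,214.2],[262,249]])
def fh(p):
    c,s=np.cos(p[2]),np.sin(p[2]);
    e=lambda z:np.array([[p[0]+.05*c,p[1]+.05*s,z],[p[0]-.05*c,p[1]-.05*s,z]])
    return np.r_[(proj(TOP,np.r_[e(.076),[[p[0],p[1],.04]]])-ht).ravel(),(proj(SIDE,e(.076))-hs).ravel()]
r=least_squares(fh,[.35,.15,0],loss='soft_l1');print('handle',r.x.round(4),fh(r.x).round(1))
# spinner
tt=np.array([[395,205.25],[381.75,212.25],[386.5,224],[399.5,217.25]]) # ccw in image
ts=np.array([[393.75,226.5],[377.25,226.25],[375.5,243.25],[395.25,242.5]])
mt=np.array([[382.25,229.5],[389.75,236],[363.5,217.25]]);ms=np.array([[369.75,249.5],[373.25,262.25],[358.25,224.5]])
lt=np.array([[390,181.5],[419,211],[390,240]])
ls=np.array([[422.5,232]])
def fs(p):
    x,y,z,psi,a,rm,rp,th=p   # a: angle of red mark about axis in spinner frame
    Q=Rspin(psi);W=lambda L:Q.apply(L)+[x,y,z]
    pa=a-th
    # teeth order ccw in image: far,left,near,right ; pointer near the 'near' tooth
    T=W(cyl(.0228,pa+np.pi+np.array([0,.5,1,1.5])*np.pi,.012))
    M=W(np.r_[cyl(rp,np.array([pa]),0.),cyl(rm,np.array([a,a-1.5]),-.001)])
    res=[]
    for c,t,m in((TOP,tt,mt),(SIDE,ts,ms)): res+=[(proj(c,T)-t).ravel(),(proj(c,M)-m).ravel()]
    # lid rim: distance of points to projected rim
    rim=W(cyl(.073,np.linspace(0,2*np.pi,721),-.0017))
    for c,l in((TOP,lt),(SIDE,ls)):
        q=proj(c,rim);res.append(np.linalg.norm(q[None]-l[:,None],axis=2).min(1))
    return np.r_[tuple(res)+([(z-.155)*500],)]
for s0 in(0,):
    r=least_squares(fs,[.42,-.12,.155,0,np.pi,.06,.04,.4],loss='soft_l1');print('spin',r.x.round(4),r.cost,fs(r.x).round(1))
    print('sd',np.sqrt(np.diag(np.linalg.inv(r.jac.T@r.jac))).round(4))
E
python3 fit.py
```

```text
handle [0.4409 0.1524 0.2518] [-1.1 -0.8  1.5  0.6 -0.1 -0.5  1.  -0.6 -2.3  1.4]
spin [ 0.5333 -0.0798  0.1547  0.1563  3.0855  0.0595  0.0436  0.3884] 4.833669568882431 [-1.3  0.4 -0.9  0.2  0.2 -0.2 -0.2 -0.1 -0.   0.1 -0.5 -0.1 -0.3  0.3
  0.5  0.1  0.4 -0.2  1.8 -0.8 -1.3  0.6  0.3  0.1  0.4 -0.3 -0.2 -0.2
  0.6  0.3  0.8  1.  -0.2]
sd [0.0009 0.0008 0.0015 0.0951 0.0872 0.0013 0.0018 0.0336]
```

```bash
cat >> h.py <<'E'
def tri(a,b):
    f=lambda p:np.r_[(proj(TOP,p)-a).ravel(),(proj(SIDE,p)-b).ravel()]
    r=least_squares(f,[.4,.2,.1]);return r.x.round(3),round(r.cost,1)
E
python3 - <<'E'
from h import *
for a,b in (((97,243),(137,68)),((195,255),(190,103)),((184,322),(150,133)),((203,155),(249,68)),((208,345),(178,150))): print(tri(np.array(a),np.array(b)))
E
```

```text
(array([0.467, 0.46 , 0.362]), np.float64(1.8))
(array([0.442, 0.287, 0.379]), np.float64(0.0))
(array([0.346, 0.292, 0.385]), np.float64(52.0))
(array([0.618, 0.297, 0.34 ]), np.float64(22.0))
(array([0.328, 0.236, 0.395]), np.float64(452.1))
```

```bash
cat >> h.py <<'E'
def down(yaw): # tool z down, tool x at yaw
    return R.from_matrix(np.c_[[np.cos(yaw),np.sin(yaw),0],[np.sin(yaw),-np.cos(yaw),0],[0,0,-1]])
def rel(pos,Rt,o=None):
    o=o or manip.get_obs();R0=R.from_quat(o['ee_rot'])
    return np.r_[(R0.inv()*Rt).as_rotvec(),R0.inv().apply(np.array(pos)-o['position'])].round(4)
E
python3 - <<'E'
from h import *
y0=2.75
for p,y in (((.25,.57,.43),2.75),((.30,.33,.43),2.95),((.40,.15,.43),3.39),((.425,.15,.22),3.39)): print(rel(p,down(y)))
E
```

```text
[-0.0013  0.      0.0009 -0.014  -0.0027 -0.1807]
[-1.300e-03 -1.000e-04 -1.991e-01 -1.517e-01 -2.055e-01 -1.804e-01]
[-1.200e-03 -4.000e-04 -6.391e-01 -3.127e-01 -3.339e-01 -1.803e-01]
[-1.200e-03 -4.000e-04 -6.391e-01 -3.358e-01 -3.241e-01  2.970e-02]
```

Careful with the scale: shifts go in shares of 0.75 m and turns go in shares of pi rad. That gives: -0.336 m / 0.75 = -0.448, -0.334 m / 0.75 = -0.4453, -0.64 rad / 3.1416 = -0.2037.

Request:
jog_arm:
  steps: {"rows":[[0,0,0,0,0,-0.08,1],[0,0,0,0,0,-0.16,1],[0,0,0,-0.0133,-0.0133,-0.24,1],[0,0,-0.0159,-0.06,-0.08,-0.24,1],[0,0,-0.0318,-0.1067,-0.1467,-0.24,1],[0,0,-0.0477,-0.1533,-0.2133,-0.24,1],[0,0,-0.0637,-0.2,-0.2733,-0.24,1],[0,0,-0.0955,-0.26,-0.32,-0.24,1],[0,0,-0.1273,-0.32,-0.3667,-0.24,1],[0,0,-0.1655,-0.38,-0.4133,-0.24,1],[0,0,-0.2037,-0.4173,-0.4453,-0.24,1],[0,0,-0.2037,-0.4267,-0.44,-0.16,1],[0,0,-0.2037,-0.4373,-0.4373,-0.08,1],[0,0,-0.2037,-0.448,-0.432,-0.0133,1],[0,0,-0.2037,-0.448,-0.432,0.04,1],[0,0,-0.2037,-0.448,-0.432,0.04,1]]}

```text
clock: 2.1
position: [0.4237, 0.1495, 0.2177]
ee_rot: [-0.124, 0.992, -0.001, -0.003]
ft_force: [0.8, 0.1, 0.6]
grip_width: 1.001
grasp_force: 0.0
```

```bash
python3 - <<'E'
from h import *
import cv2
o=manip.get_obs();im=manip.camera('wrist');np.save('o1.npy',np.r_[o['position'],o['ee_rot']]);cv2.imwrite('pics/w1.png',im)
print(o['joint_pos'].round(2))
E
```

```text
[-0.83 -0.05  0.38  1.96  0.02  1.24  1.36]
```

View pics/w1.png

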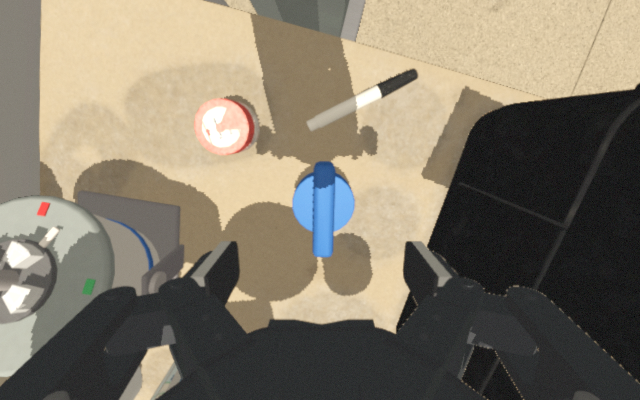

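```bash
cat >> h.py <<'E'
W=manip.calibration('wrist')
def Tw(v):
    T=np.eye(4);T[:3,:3]=R.from_quat(v[3:]).as_matrix();T[:3,3]=v[:3];return T@W['tool_from_camera']
E
python3 - <<'E'
from h import *
v=np.load('o1.npy');T=Tw(v)
def f(p):
    u=np.array([np.cos(p[2]),np.sin(p[2])])*.05
    P=np.array([[*(p[:2]+u),.076],[*(p[:2]-u),.045],[p[0],p[1],.04]])
    q=proj(W,P,T)
    return (q-[[322.8,256.5],[324,163],[324,203]]).ravel()
r=least_squares(f,[.44,.152,.25]);print(r.x.round(4),f(r.x).round(1))
x,y,a=r.x
for p in((x,y,.12),(x,y,.064)): print(rel(p,down(a+np.pi)))
# is wall shelf etc fine; spinner view prediction
E
```

```text
[0.4423 0.1559 0.2353] [ 0.2  2.1  0.3 -2.7 -0.5  0.9]
[-0.0006 -0.0017  0.0139 -0.0185  0.0013  0.1   ]
[-0.0006 -0.0017  0.0139 -0.0186  0.0013  0.156 ]
```

In the tool's units: 0.154 m / 0.75 = 0.2053, 0.05 m / 0.75 = 0.0667, 0.014 rad / 3.1416 = 0.0045.

Request:
jog_arm:
  steps: {"rows":[[0,0,0.0045,-0.0133,0.0013,0.0667,1],[0,0,0.0045,-0.0247,0.0013,0.1333,1],[0,0,0.0045,-0.0247,0.0013,0.1733,1],[0,0,0.0045,-0.0247,0.0013,0.2053,1],[0,0,0.0045,-0.0247,0.0013,0.2053,1],[0,0,0.0045,-0.0247,0.0013,0.2053,0],[0,0,0.0045,-0.0247,0.0013,0.2053,0],[0,0,0.0045,-0.0247,0.0013,0.2053,0],[0,0,0.0045,-0.0247,0.0013,0.2053,0],[0,0,0.0045,-0.0247,0.0013,0.2053,0]]}
  force: 60

```text
clock: 3.4
position: [0.4433, 0.1562, 0.0667]
ee_rot: [-0.117, 0.993, 0.0, 0.0]
ft_force: [-1.0, 0.6, 7.3]
grip_width: 0.251
grasp_force: 58.7
```

```bash
python3 - <<'E'
from h import *
o=manip.get_obs();print(o['position'],o['joint_pos'].round(2),o['grip_width']*85)
E
```

```text
[0.44334009 0.15616135 0.0666561 ] [-0.8   0.2   0.4   2.07 -0.1   0.89  1.46] 21.375180465493617
```

```bash
python3 - <<'E'
import cv2,numpy as np
for n,x0,x1,y0,y1 in(('top0',370,410,195,240),('side0',360,405,215,256),('w1',0,70,200,320)):
    im=cv2.imread(f'pics/{n}.png')[y0:y1,x0:x1]
    m=(im.min(2)>170).astype(np.uint8)
    k,l,s,c=cv2.connectedComponentsWithStats(m)
    print(n,[(s[i,4],(c[i]+[x0,y0]).round(1).tolist()) for i in range(1,k) if s[i,4]>3])
im=cv2.imread('pics/w1.png')[180:380,0:200]
cv2.imwrite('pics/w1c.png',cv2.resize(im,None,fx=3,fy=3,interpolation=cv2.INTER_CUBIC))
E
```

```text
top0 [(np.int32(53), [394.0, 205.5]), (np.int32(48), [381.2, 212.0]), (np.int32(57), [399.9, 216.8]), (np.int32(52), [386.3, 223.8]), (np.int32(11), [381.8, 229.6])]
side0 [(np.int32(58), [377.2, 225.4]), (np.int32(60), [393.5, 226.2]), (np.int32(56), [375.9, 242.0]), (np.int32(60), [392.8, 242.8]), (np.int32(14), [368.5, 249.0])]
w1 [(np.int32(2353), [36.8, 221.4]), (np.int32(601), [19.8, 255.9]), (np.int32(540), [15.4, 298.4]), (np.int32(40), [31.0, 317.5])]
```

View pics/w1c.png

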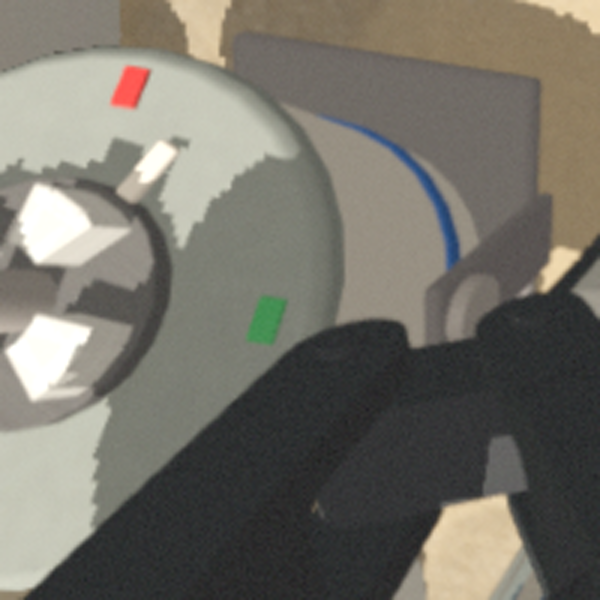

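```bash
python3 - <<'E'
s=open('fit.py').read()
i=s.index('# spinner');s=s[i:]
s="from h import *\nT1=Tw(np.load('o1.npy'))\n"+s
s=s.replace("[395,205.25],[381.75,212.25],[386.5,224],[399.5,217.25]","[394.3,205.5],[381.4,212.1],[386.3,223.8],[399.8,217]")
s=s.replace("[393.75,226.5],[377.25,226.25],[375.5,243.25],[395.25,242.5]","[393.5,226.2],[377.2,225.6],[375.8,242.3],[393.2,242.7]")
s=s.replace("[382.25,229.5]","[382,229.5]").replace("[369.75,249.5]","[368.8,249.2]")
s=s.replace("    # lid rim","    res.append(((proj(W,np.r_[T[[2,1]],M],T1)-[[19.3,255.2],[15,298.3],[50,236.7],[43.7,209],[89,286.7]])/1.5).ravel())\n    # lid rim")
s=s.replace("W=lambda L","Wd=lambda L").replace("T=W(","T=Wd(").replace("M=W(","M=Wd(").replace("rim=W(","rim=Wd(")
s+='''
from scipy.optimize import fsolve
def ground(px,z): return fsolve(lambda p:(proj(W,[[p[0],p[1],z]],T1)-px).ravel(),[.5,0])
for z in(0,.01):
    a,b=ground([78.3,191],z),ground([180,206.7],z);d=b-a;print('plate',a.round(3),b.round(3),np.arctan2(d[1],d[0]))
np.save('spin.npy',r.x)
'''
open('fit2.py','w').write(s)
E
python3 fit2.py
```

```text
spin [ 0.5342 -0.079   0.1539  0.1036  3.1272  0.0604  0.0427  0.4269] 9.546397542633311 [-0.8  0.  -1.  -0.5 -0.6 -0.5 -1.2  0.3 -0.8 -0.8 -1.  -0.1 -1.2 -0.4
  0.7  0.3  0.5 -0.2  0.8 -0.6 -0.   0.3  0.8 -0.9 -0.  -0.3 -0.6 -0.7
 -0.7 -0.4  1.3 -0.6  0.3 -0.9 -1.8 -1.  -1.5 -0.2  0.3  0.1  0.4  0.8
 -0.6]
sd [0.0007 0.0007 0.0009 0.0408 0.0391 0.0011 0.0014 0.0271]
plate [ 0.515 -0.155] [ 0.503 -0.021] 1.661581023703672
plate [ 0.511 -0.146] [ 0.499 -0.017] 1.6615810237035955
```

```bash
cat >> h.py <<'E'
S=np.array([.534,-.079,.1545]);PSI=.094
def home(phi,h,hz=.0667,off=(0,0)): # phi: handle x angle in spinner frame (ccw+), h: height above seat
    Q=Rspin(PSI)*R.from_euler('z',phi); Rt=Q*R.from_matrix(np.diag([-1.,1,-1]))
    return S+Q.apply([0,0,h+hz])+Rspin(PSI).apply([*off,0]),Rt
E
sed -i 's/p=p\[/p=p[/' fit2.py; python3 - <<'E'
s=open('fit2.py').read()
s=s.replace("x,y,z,psi,a,rm,rp,th=p","x,y,z,psi,a,rm,rp,th=p;a=np.pi;psi=psi").replace("np.sqrt(np.diag(np.linalg.inv(r.jac.T@r.jac)))","r.x")
open('fit3.py','w').write(s)
E
python3 fit3.py | head -1; python3 - <<'E'
from h import *
p,Rt=home(-.42,.05);print(p);print(rel((*manip.get_obs()['position'][:2],.26),R.from_quat(manip.get_obs()['ee_rot'])),rel(p,Rt))
E
```

```text
spin [ 0.5342 -0.079   0.154   0.0888  3.4217  0.0603  0.0427  0.4272] 9.581324802968643 [-0.8  0.  -1.1 -0.5 -0.7 -0.5 -1.2  0.3 -0.8 -0.9 -1.  -0.1 -1.2 -0.4
[ 0.4759076  -0.08447683  0.25556516]
[ 0.000e+00  0.000e+00  0.000e+00 -1.000e-04  1.000e-04 -1.933e-01] [-0.073  -0.5247  0.5481  0.0243 -0.2415 -0.1891]
```

In the tool's units: -0.242 m / 0.75 = -0.3227, -0.21 m / 0.75 = -0.28, 0.54 rad / 3.1416 = 0.1719.

```bash
sed -i 's/^S=.*/S=np.array([.5342,-.079,.1542]);PSI=.09/' h.py
```

Request:
jog_arm:
  steps: {"rows":[[0,0,0,0,0,-0.08,0],[0,0,0,0,0,-0.16,0],[0,0,0,0,0,-0.24,0],[0,0,0,0,-0.04,-0.28,0],[-0.0048,-0.0318,0.035,0.0067,-0.1067,-0.28,0],[-0.0095,-0.0637,0.07,0.0133,-0.1733,-0.28,0],[-0.0143,-0.0955,0.105,0.02,-0.2267,-0.28,0],[-0.0175,-0.1273,0.1401,0.0267,-0.28,-0.2667,0],[-0.0232,-0.1671,0.1719,0.032,-0.3227,-0.252,0],[-0.0232,-0.1671,0.1719,0.032,-0.3227,-0.252,0],[-0.0232,-0.1671,0.1719,0.032,-0.3227,-0.252,0]]}

```text
clock: 4.78
position: [0.476, -0.0847, 0.2552]
ee_rot: [0.152, 0.954, 0.065, 0.25]
ft_force: [1.2, -0.4, -1.4]
grip_width: 0.242
grasp_force: 60.1
```

```bash
python3 - <<'E'
from h import *
import cv2
a=manip.camera('side');b=manip.camera('top');w=manip.camera('wrist')
o=manip.get_obs();print(o['joint_pos'].round(2));np.save('o2.npy',np.r_[o['position'],o['ee_rot']])
p,Rt=home(-.427,.05);print(rel(p,Rt))
cv2.imwrite('pics/w2raw.png',w)
q=lambda i,x,y:cv2.resize(i[y:y+100,x:x+133],(400,300),interpolation=cv2.INTER_CUBIC)
cv2.imwrite('pics/p2.png',np.vstack([np.hstack([q(a,310,175),q(b,320,155)]),np.hstack([cv2.resize(w,(400,250)),np.zeros((250,400,3),np.uint8)])]))
E
```

```text
[-0.53 -0.45  0.55  2.22  0.23  0.8   1.17]
[ 0.0032 -0.0021  0.0205  0.0005 -0.0002 -0.0001]
```

View pics/p2.png

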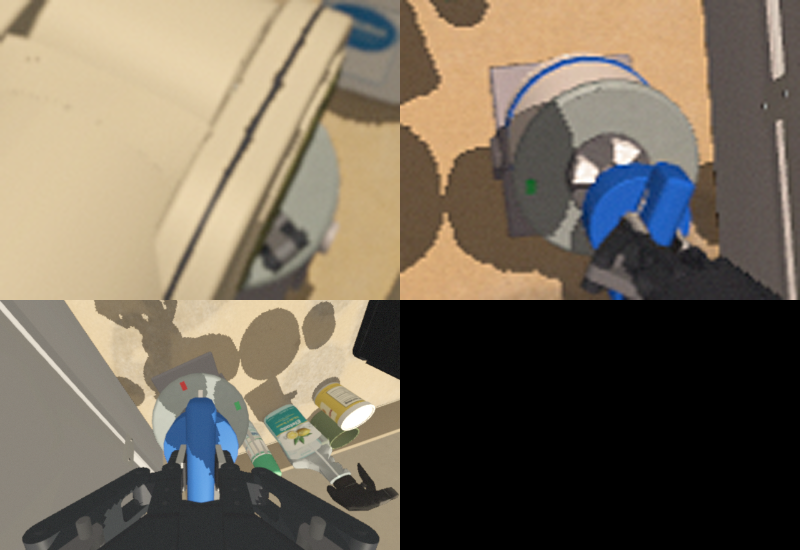

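```bash
python3 - <<'E'
from h import *
import cv2
w=cv2.imread('pics/w2raw.png');v=np.load('o2.npy');T=Tw(v);k=4;x0,y0=230,100
im=cv2.resize(w[y0:y0+140,x0:x0+195],None,fx=k,fy=k,interpolation=cv2.INTER_CUBIC)
def dr(P,col,T):
    q=((proj(W,P,T)-[x0,y0]+.5)*k).astype(np.int32);cv2.polylines(im,[q],True,col,1)
H=lambda L:np.array(L)*[-1,1,-1]+[0,0,.0667]
TC=W['tool_from_camera']
for z in(.076,.04): dr(H([[.05,.011,z],[-.05,.011,z],[-.05,-.011,z],[.05,-.011,z]]),(0,0,255),TC)
a=np.linspace(0,2*np.pi,90)
dr(H(cyl(.036,a,.04)),(0,255,255),TC);dr(H(cyl(.036,a,.012)),(0,255,0),TC)
Sp=lambda L:Rspin(PSI).apply(L)+S
dr(Sp(cyl(.073,a,-.0017)),(255,0,255),T);dr(Sp(cyl(.0603,np.array([np.pi,np.pi-1.5]),-.001)),(255,0,0),T)
dr(Sp(cyl(.033,a,0)),(255,255,0),T);dr(Sp(cyl(np.array([.03,.05]),np.array([np.pi-.427]*2),0)),(255,0,0),T)
cv2.imwrite('pics/w2c.png',im)
E
```

```text
(no output)
```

View pics/w2c.png

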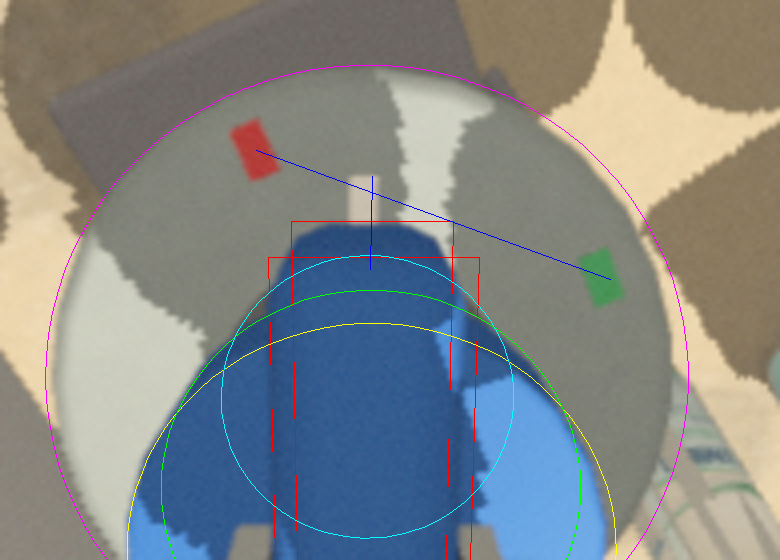

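In the tool's units: 0.035 m / 0.75 = 0.0467, 0.02 m / 0.75 = 0.0267, 0.02 rad / 3.1416 = 0.0064.

```bash
python3 - <<'E'
from h import *
for h in(.03,.014,0): print(rel(*home(-.427,h)))
E
```

```text
[ 0.0032 -0.0021  0.0205  0.0004 -0.0002  0.0199]
[ 0.0032 -0.0021  0.0205  0.0004 -0.0003  0.0359]
[ 0.0032 -0.0021  0.0205  0.0004 -0.0003  0.0499]
```

Request:
jog_arm:
  steps: {"rows":[[0,0,0.0064,0,-0.0007,0.0133,0],[0,0,0.0064,0,-0.0007,0.0267,0],[0,0,0.0064,0,-0.0007,0.0347,0],[0,0,0.0064,0,-0.0007,0.0427,0],[0,0,0.0064,0,-0.0007,0.0467,0],[0,0,0.0064,0,-0.0007,0.0467,0]]}

```text
clock: 5.68
position: [0.4934, -0.0838, 0.2245]
ee_rot: [0.162, 0.952, 0.068, 0.25]
ft_force: [-0.5, 0.6, -2.5]
grip_width: 0.245
grasp_force: 60.0
```

```bash
python3 - <<'E'
from h import *
o=manip.get_obs();print(o['torque'],o['joint_pos'].round(2),R.from_quat(o['ee_rot']).inv().apply(o['ft_force']))
for h in(0.012,0): print(rel(*home(-.427,h)))
E
```

```text
[0.00413797 0.72137396 0.0598764 ] [-0.56 -0.38  0.61  2.24  0.2   0.7   1.18] [ 1.77032452 -0.07782006  1.91535624]
[ 0.0031 -0.0017 -0.0014  0.0001  0.0012  0.0027]
[ 0.0031 -0.0017 -0.0014  0.      0.0011  0.0147]
```

In the tool's units: 0.016 m / 0.75 = 0.0213, 0.0005 m / 0.75 = 0.0007.

Request:
jog_arm:
  steps: {"rows":[[0,0,0,0,0.0007,0.0067,0],[0,0,0,0,0.0007,0.0133,0],[0,0,0,0,0.0007,0.0187,0],[0,0,0,0,0.0007,0.0213,0],[0,0,0,0,0.0007,0.0213,0]]}

```text
clock: 6.3
position: [0.5012, -0.0824, 0.2125]
ee_rot: [0.163, 0.952, 0.069, 0.249]
ft_force: [-42.5, 2.5, 38.5]
grip_width: 0.245
grasp_force: 68.9
```

```bash
python3 - <<'E'
from h import *
o=manip.get_obs();print(o['torque'],R.from_quat(o['ee_rot']).inv().apply(o['ft_force']))
print(rel(*home(-.427,0)))
E
```

```text
[0.5712474  4.17619404 0.59178264] [ 18.48717106  -1.16843102 -54.3479614 ]
[ 0.0046 -0.0026 -0.0026  0.0006  0.0002  0.0004]
```

In the tool's units: -0.0015 m / 0.75 = -0.002, -0.001 m / 0.75 = -0.0013.

Request:
jog_arm:
  steps: {"rows":[[0,0,0,0.0007,0,-0.0013,0],[0,0,0,0.0007,0,-0.002,0]]}

```text
clock: 6.55
position: [0.5008, -0.0824, 0.2127]
ee_rot: [0.162, 0.952, 0.068, 0.25]
ft_force: [-0.6, 1.1, 2.2]
grip_width: 0.244
grasp_force: 61.5
```

```bash
python3 - <<'E'
from h import *
import cv2
o=manip.get_obs();print(o['torque'],R.from_quat(o['ee_rot']).inv().apply(o['ft_force']))
print(rel(*home(-.427,0)))
w=manip.camera('wrist');cv2.imwrite('pics/w3raw.png',w);T=Tw(np.r_[o['position'],o['ee_rot']]);k=4;x0,y0=230,100
im=cv2.resize(w[y0:y0+140,x0:x0+195],None,fx=k,fy=k,interpolation=cv2.INTER_CUBIC)
def dr(P,col,T):
    q=((proj(W,P,T)-[x0,y0]+.5)*k).astype(np.int32);cv2.polylines(im,[q],True,col,1)
H=lambda L:np.array(L)*[-1,1,-1]+[0,0,.0667]
TC=W['tool_from_camera']
for z in(.076,.04): dr(H([[.05,.011,z],[-.05,.011,z],[-.05,-.011,z],[.05,-.011,z]]),(0,0,255),TC)
a=np.linspace(0,2*np.pi,90)
dr(H(cyl(.036,a,.04)),(0,255,255),TC)
Sp=lambda L:Rspin(PSI).apply(L)+S
dr(Sp(cyl(.033,a,0)),(255,255,0),T);dr(Sp(cyl(.0603,np.array([np.pi,np.pi-1.5]),-.001)),(255,0,0),T)
cv2.imwrite('pics/w3c.png',im)
E
```

```text
[0.04830186 0.55501734 0.15379327] [-0.08620646  1.33256036 -2.13099975]
[ 0.0042 -0.0003 -0.0016  0.0003  0.0002  0.0008]
```

View pics/w3c.png

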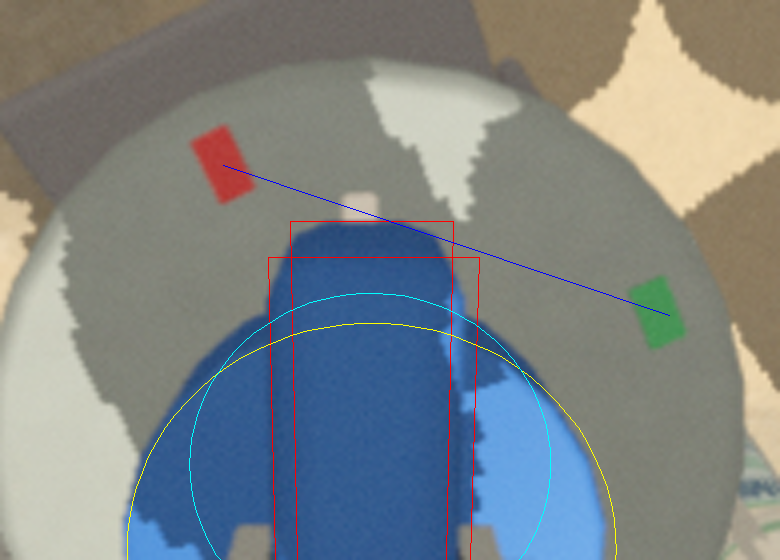

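In the tool's units: 1.1 rad / 3.1416 = 0.3501.

Request:
jog_arm:
  steps: {"rows":[[0,0,0.0191,0,0,0,0],[0,0,0.0477,0,0,0,0],[0,0,0.0796,0,0,0,0],[0,0,0.1114,0,0,0,0],[0,0,0.1432,0,0,0,0],[0,0,0.1751,0,0,0,0],[0,0,0.2069,0,0,0,0],[0,0,0.2387,0,0,0,0],[0,0,0.2706,0,0,0,0],[0,0,0.3024,0,0,0,0],[0,0,0.3342,0,0,0,0],[0,0,0.3501,0,0,0,0],[0,0,0.3501,0,0,0,0]]}
  force: 80

```text
clock: 8.22
position: [0.5007, -0.0829, 0.2126]
ee_rot: [0.636, 0.726, 0.189, 0.178]
ft_force: [-7.7, -0.5, 8.6]
grip_width: 0.246
grasp_force: 79.1
```

```bash
python3 - <<'E'
from h import *
o=manip.get_obs();r=R.from_quat(o['ee_rot']).inv();print(r.apply(o['torque']),r.apply(o['ft_force']),o['joint_pos'].round(2))
print(rel(*home(-1.6,0)))
E
```

```text
[ 1.17089369 -0.17202842  0.09806361] [  0.34894919  -2.37246736 -11.284918  ] [-0.34 -0.28  0.43  2.23  0.02  0.65  0.23]
[ 0.001  -0.0032  0.0703  0.0008  0.      0.0008]
```

In the tool's units: 0.09 rad / 3.1416 = 0.0286.

Request:
jog_arm:
  steps: {"rows":[[0,0,0.0095,0,0,0,0],[0,0,0.0191,0,0,0,0],[0,0,0.0286,0,0,0,0],[0,0,0.0286,0,0,0,0]]}

```text
clock: 8.72
position: [0.5006, -0.0829, 0.2126]
ee_rot: [0.668, 0.698, 0.196, 0.169]
ft_force: [-9.1, -1.1, 9.6]
grip_width: 0.242
grasp_force: 79.3
```

```bash
python3 - <<'E'
from h import *
import cv2
o=manip.get_obs();r=R.from_quat(o['ee_rot']).inv();print(r.apply(o['torque']),r.apply(o['ft_force']))
print(rel(*home(-1.6,0)))
w=manip.camera('wrist');cv2.imwrite('pics/w4.png',cv2.resize(w[100:240,230:425],None,fx=4,fy=4,interpolation=cv2.INTER_CUBIC))
E
```

```text
[ 1.22531392 -0.39441409 -0.65892242] [ -0.36447645  -3.10348688 -12.91667108]
[ 0.0007 -0.0029 -0.0177  0.0008  0.      0.0008]
```

View pics/w4.png

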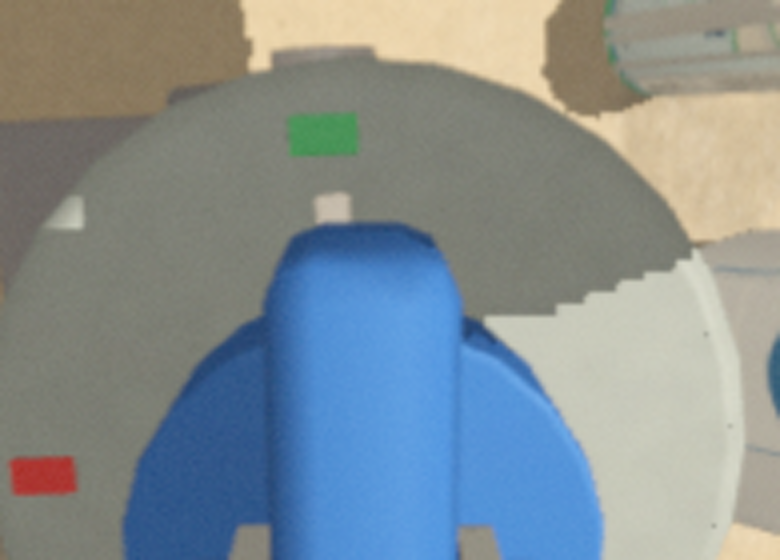

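In the tool's units: 0.05 rad / 3.1416 = 0.0159.

Request:
jog_arm:
  steps: {"rows":[[0,0,0.0095,0,0,0,0],[0,0,0.0159,0,0,0,0],[0,0,0.0159,0,0,0,0]]}

```text
clock: 9.15
position: [0.5006, -0.0832, 0.2126]
ee_rot: [0.684, 0.682, 0.2, 0.165]
ft_force: [-9.7, -3.5, 9.4]
grip_width: 0.243
grasp_force: 91.2
```

```bash
python3 - <<'E'
from h import *
o=manip.get_obs();r=R.from_quat(o['ee_rot']).inv();print(r.apply(o['torque']),r.apply(o['ft_force']))
print(rel(*home(-1.6,0)))
E
```

```text
[ 1.31984848 -0.82532867 -1.84178973] [ -2.98865557  -3.6830336  -13.12210971]
[ 0.0004 -0.0021 -0.0653  0.0011 -0.      0.0008]
```

In the tool's units: -0.12 m / 0.75 = -0.16, -0.09 m / 0.75 = -0.12, -0.06 rad / 3.1416 = -0.0191.

Request:
jog_arm:
  steps: {"rows":[[0,0,-0.0095,0,0,0,0],[0,0,-0.0191,0,0,0,0],[0,0,-0.0191,0,0,0,0.5],[0,0,-0.0191,0,0,0,1],[0,0,-0.0191,0,0,0,1],[0,0,-0.0191,0,0,0,1],[0,0,-0.0191,0,0,0,1],[0,0,-0.0191,0,0,-0.0267,1],[0,0,-0.0191,0,0,-0.0667,1],[0,0,-0.0191,0,0,-0.12,1],[0,0,-0.0191,0,0,-0.16,1],[0,0,-0.0191,0,0,-0.16,1]]}

```text
clock: 10.65
position: [0.4409, -0.0887, 0.3172]
ee_rot: [0.665, 0.701, 0.196, 0.171]
ft_force: [0.3, -0.2, -0.6]
grip_width: 0.995
grasp_force: 0.0
```

```bash
python3 - <<'E'
from h import *
import cv2
o=manip.get_obs();print(o['joint_pos'].round(2))
w=manip.camera('wrist');b=manip.camera('top')
T=Tw(np.r_[o['position'],o['ee_rot']])
im=w.copy();a=np.linspace(0,2*np.pi,90)
Sp=lambda L:Rspin(PSI).apply(L)+S
for z,c in((.04,(0,255,255)),(.052,(0,0,255))): cv2.polylines(im,[proj(W,Sp(cyl(.036,a,z)),T).astype(np.int32)],True,c,1)
q=lambda i,x,y:cv2.resize(i[y:y+100,x:x+133],(400,300),interpolation=cv2.INTER_CUBIC)
cv2.imwrite('pics/end.png',np.vstack([np.hstack([cv2.resize(im[60:285,170:470],(400,300)),q(b,320,155)]),np.hstack([cv2.resize(w[60:285,170:470],(400,300)),cv2.resize(b,(400,300))])]))
E
```

```text
[-0.19 -0.5   0.27  2.16  0.05  0.95  0.12]
```

View pics/end.png

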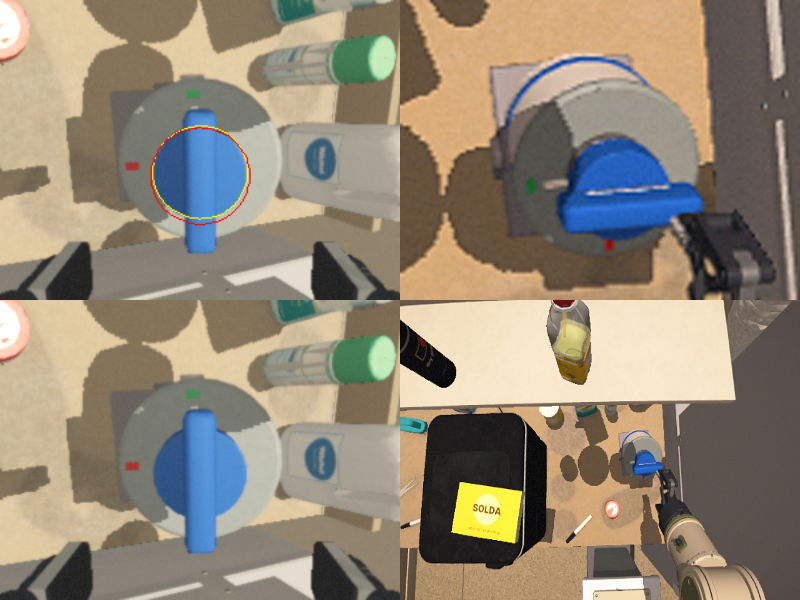

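The released handle's hub matches the fully seated outline, the pointer lines up with the green mark, and the gripper is clear.

```bash
python3 -c "
from workcell import manip
print(manip.get_obs()['joint_pos'][1]);print(manip.hand_in())"
```

```text
-0.4978741739858148
the job is handed in; nothing more can be done
None
```

The blue handle is fully seated on the drive and turned clockwise to its stop, with the white pointer at the green mark; I let go, backed the gripper clear without touching anything else, and handed the job in at about 11 s.

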